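# Serve a croissant with the kitchen tongs

### The arm

A 7-joint arm with a two-finger parallel gripper is mounted at the origin on a cart in front of the work surface, level with it; the furniture and walls round the work are solid. World frame = base frame: x ahead of the robot, y to its left, z up, the work surface at z = 0. Lengths are in mm, angles in rad, forces in N, time in s.
With the tool pointing down it reaches from about 400 to 925 mm from the base axis. Payload 4.1 kg.
Tool frame: the origin (TCP) lies on the centre line of the jaws, within the pads' length; the fingertips stand 17 mm ahead of it and the grasp point (between the pads) lies 2 mm behind it; z points along the fingers, y is the line along which they close (so a half turn about z gives the same grasp; the last joint's range is limited). The gripper opens to 85 mm and grips with 20 to 120 N. Pads are 22 mm wide; open, the fingers measure 114 mm over their backs; the gripper's body (76 mm by 85 mm) begins 54 mm behind the grasp point. The pads swing forward as they close: fully open they stand 13 mm farther back than shut.
Start: joints at [1.13, 0.398, 0.045, 1.537, -0.019, 1.207, -0.051], TCP at [217.907, -612.42, 248.347] pointing down, gripper open.
Joint ranges: [-2.82, 2.82], [-0.49, 2.23], [-1.37, 1.46], [0, 2.46], [-1.36, 4.5], [0.23, 2], [-2.94, 2.94]. Speed limits (rad/s): [2.57, 2.57, 3.14, 3.14, 3.14, 3.14, 3.14].

### API

Orientations are given as a unit quaternion [w, x, y, z].
In Python, from plant import env gives the robot as it stands. The module is installed in compiled form; this text tells all that it offers.
- The arm moves only by the tool play_rows, never from a script. Its argument "commands" is one flat list of numbers, 5 for each row, row after row: the shift along the tool's x, y, z normalised to -1 to 1, where 1 is 25 cm, then the turn about the tool's z normalised to -1 to 1, where 1 is 60 degrees, then the opening, from -1 (shut) to 1 (fully open). In form: [x, y, z, spin, claw, x, y, z, spin, claw, ...]. A call has exactly 5 rows; each row is the pose to reach, as a shift and turn from the pose commanded when the call began, along the tool's axes at that moment; what a row does not reach only later rows make up. A row lasts 1/8 s, in which the tool goes at most 62.5 mm and 10.7 degrees, less where a joint would pass 70% of its speed; a pose out of reach is approached as far as the arm can. A call with a number of a shift or a turn outside -1 to 1 is refused whole. A call with a gripper value outside its range is refused whole. The fingers move at their own pace and stop on an object; "squeeze" is the grip in N (left out, the last holds). Time passes only in rows, so rows that repeat a pose let the fingers close, or fill a call up. It gives the time, the measured TCP pose, the force, the opening and the grip force at its end, in the units of the state.
- env.state(): the state, without advancing time (a new reading comes with each control period).
- env.read_camera(name): name is "side" or "top"; returns a dict with "pixels" (384x512x3 uint8, blue, green, red), "z_map" (384x512 float32, mm along the optical axis (not along the pixel's ray), 0 where there is no reading), "fx", "fy", "cx", "cy" (pixels), "R" (3x3) and "t" (3): a world point X has camera coordinates R X + t. Camera axes: x right, y down, z forward; pixel columns grow to the right and rows downward; lengths in mm; the calibration is good to about 2 mm. A picture is of the moment at which its call begins.
- env.close_job(): hands the job in; it is judged then, once.
The state is a dict: "clock": time; "joints": joint angles; "joint_velocities": joint speeds; "effort": joint torques, N m; "eef_pos": TCP position; "ee_rot": TCP orientation; "wrist_force": force on the tool from outside, world axes, zero at the start; "ft_torque": the same for the moment, N m; "width": opening from 0.0 (shut) to 1.0 (fully open); "finger_force": force on a finger pad.
Only numpy, scipy, OpenCV 4.12 (cv2) and the standard library are available. Lean on these libraries where they do the work, as an engineer would, in place of code of your own. Each camera call takes 0.05 s, during which the arm holds its last target. There are 200 camera calls.

### The job

Pick up the kitchen tongs and with them take the small croissant off the round wooden board, without the gripper itself touching the croissant. Carry it to the white plate and finish while still holding it: the program ends with the gripper holding the tongs closed on the croissant, keeping it still about 10 cm above the middle of the plate. Leave the plate, the lemon and the jam jar where they are.

Things in the scene. Friction and masses are not known exactly. Their poses are not given: they have to be found in the camera images.
- tongs: Sprung steel kitchen tongs with green grip plates and jaws, 270 mm long, 0.13 kg, lying flat and open on the worktop. Origin: midway between the two grip plates, at the underside; grip here (centre of mass). x points to the jaws, z up, y across (they close along y). Grip plates: 46 mm long in x, heights 0 to 21 mm, 65 mm apart over their outer faces when open. Hinge at x = -105 mm, 22 mm high.
- tongs_jaws (a point): Point midway between the jaws, 15 mm above the tongs' underside, 125 mm ahead of the tongs' origin along x. Jaws: green paddles 42 mm long, heights 0 to 30 mm, 100 mm between their inner faces when open.
- tongs_left (a joint): How far each arm is closed, rad: 0 open, 0.19 shut; both arms move equally. Closing the grip plates by 1 mm closes the jaws by about 2.2 mm: with the plates 60 mm over all the jaws stand about 89 mm apart. A spring pushes each plate outward with 6 N open and 7 to 8 N on the croissant, so a light squeeze to 60 mm carries the tongs still open.
- croissant: Small golden croissant, 74 mm in its x, 94 mm in its y, 52 mm high, 50 g; origin at the centre of its underside, z up. It lies on the round board. Take it with the jaws on either side of its middle across its 74 mm x direction (the tongs then lie along its y); its -y end looks roughly away from the robot.
- board: Round oak serving board, fixed to the worktop, 280 mm across, 18 mm thick; origin at the centre of its underside.
- plate: Round white china plate, 180 mm across, under 25 mm high, loose on the worktop; origin at the centre of its underside.
- lemon: Yellow lemon, 78x55x56 mm, at the back; a bystander, origin under its centre.
- jam_jar: Glass jam jar with a red lid, 69 mm wide, 86 mm high, at the back; a bystander, origin at the centre of its underside.
Not all that is in view belongs to the job. What is shaped like the croissant but blue or orange is not meant.

How it is judged (in metres and radians):
On the way, in this order (a step that is already met when the one before it is completed fails the run):
1. the tongs are lifted in the gripper off the worktop, the croissant still lying on the board (height (world z) of tongs above 0.015 m and contact force between the fingers and tongs above 1 N and height (world z) of croissant below 0.03 m), for 0.2 s.
2. the croissant is lifted off the board between the jaws of the tongs (height (world z) of croissant above 0.05 m and contact force between tongs and croissant above 0.5 N and contact force between board and croissant below 0.05 N), for 0.2 s.
At the end, for the whole second after the job is handed in: The croissant is held still in the jaws of the tongs, which the gripper holds: within 50 mm of the plate's centre from above, its underside 50 to 180 mm above the worktop, touching no plate; plate, lemon and jam jar within 30 mm of their starts (horizontal distance between croissant and plate below 0.05 m and height (world z) of croissant between 0.05 and 0.18 m and contact force between tongs and croissant above 0.5 N and contact force between the fingers and tongs above 1 N and contact force between plate and croissant below 0.05 N and contact force between plate and tongs below 0.05 N and linear speed of croissant below 0.03 m/s and distance of each of plate, lemon, jam_jar from where it was at the start of the episode below 0.03 m); the arm keeps its last pose, push and grip.
It fails at once if the gripper or arm touches the croissant (contact force between any of the fingers, the arm and croissant above 0.3 N).
It fails at once if the plate, the lemon or the jam jar is pushed away (distance of any of plate, lemon, jam_jar from where it was at the start of the episode above 0.03 m).
It also fails if it takes over 45 s, if anything falls off the work surface, if the arm or the gripper's body presses on something with over 40 N, if the wrist force passes 120 N, or if a joint passes its speed limit or range.

## Working session

There is one attempt and no reset: what is moved stays moved. The work goes in short steps, Python scripts to look and compute and a tool call to move; the robot and the scene stay as the last step left them, time stands still between calls to the robot, and variables do not carry over. Pictures are saved under pics/ and viewed, at most 10 in all, crops included, and the job is handed in when it is done.

Besides the shell and the picture viewer there is one more tool, called as name(argument=value, ...) on one line, values as JSON. play_rows: Moves the arm, as the interface text tells. Scaled input: -1 to 1 covers 25 cm each way for a shift and 60 degrees each way for a turn. Its arguments: {"type":"object","properties":{"commands":{"type":"array","items":{"type":"number","minimum":-1,"maximum":1}},"squeeze":{"type":"number"}},"required":["commands"]}

```bash
mkdir -p pics
cat > h.py <<'E'
import numpy as np, cv2
from plant import env
def grab(n):
    c=env.read_camera(n); np.savez('%s.npz'%n,**c); return c
def world(c,u,v,d=None):
    # u,v arrays -> world pts
    u=np.asarray(u);v=np.asarray(v)
    z=c['z_map'][v.astype(int),u.astype(int)] if d is None else d
    p=np.stack([(u-c['cx'])/c['fx']*z,(v-c['cy'])/c['fy']*z,z],-1)
    return (p-np.asarray(c['t']))@np.asarray(c['R'])
E
python3 - <<'E'
from h import *
for n in('top','side'):
    c=grab(n); cv2.imwrite('pics/%s0.png'%n,cv2.resize(c['pixels'],(800,600)))
    print(n,c['fx'],c['cx'],c['cy'],(-np.array(c['R']).T@c['t']).round(),np.array(c['R']).round(2).tolist())
s=env.state();print(s)
E
```

```text
top 417.9311331970342 262.2358157034275 192.42881746328158 [ 354.    6. 1110.] [[0.03, -1.0, 0.01], [-0.98, -0.03, -0.2], [0.2, -0.0, -0.98]]
side 468.73095355259136 258.6424331691402 188.59680520546254 [  463. -1133.   630.] [[1.0, -0.06, 0.02], [-0.01, -0.46, -0.89], [0.06, 0.89, -0.46]]
{'clock': 0.1, 'joints': array([ 1.12998097,  0.39912005,  0.04501727,  1.53777816, -0.01869302,
        1.20690623, -0.05067835]), 'joint_velocities': array([-0.00070001, -0.00172025,  0.00044428, -0.00361045,  0.00082017,
        0.00061472,  0.00077739]), 'effort': array([ 3.96188640e-03, -4.76262116e+01,  1.37053315e+00, -2.54950315e+01,
        1.20400076e-02,  4.99348913e-03, -1.57344925e-05]), 'eef_pos': array([ 217.72639451, -611.86269031,  247.354892  ]), 'ee_rot': array([-8.69772463e-04,  9.85417363e-01,  1.70152341e-01, -2.12482156e-04]), 'wrist_force': array([-0.42255494,  0.24496639, -0.59871243]), 'ft_torque': array([-0.01491263,  0.00404492, -0.01679443]), 'finger_force': 0.0, 'width': 1.0011465427722}
```

View pics/top0.png

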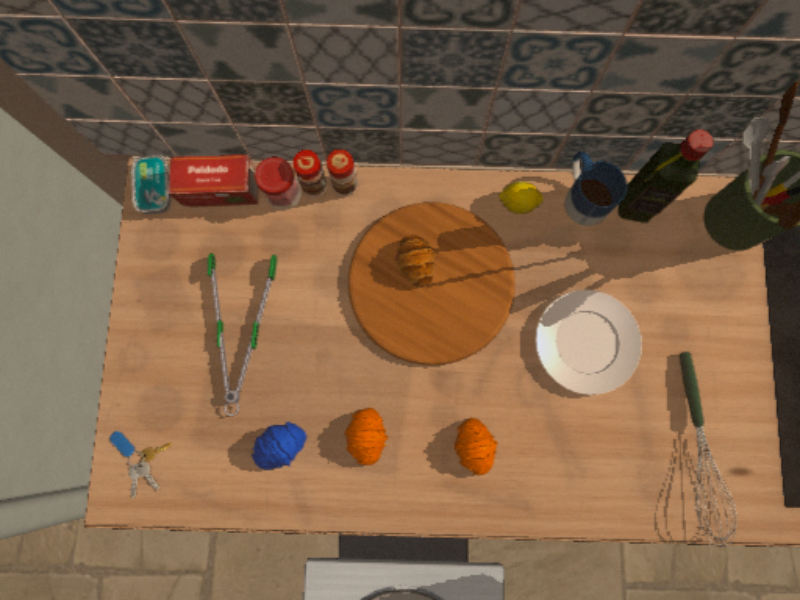

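View pics/side0.png

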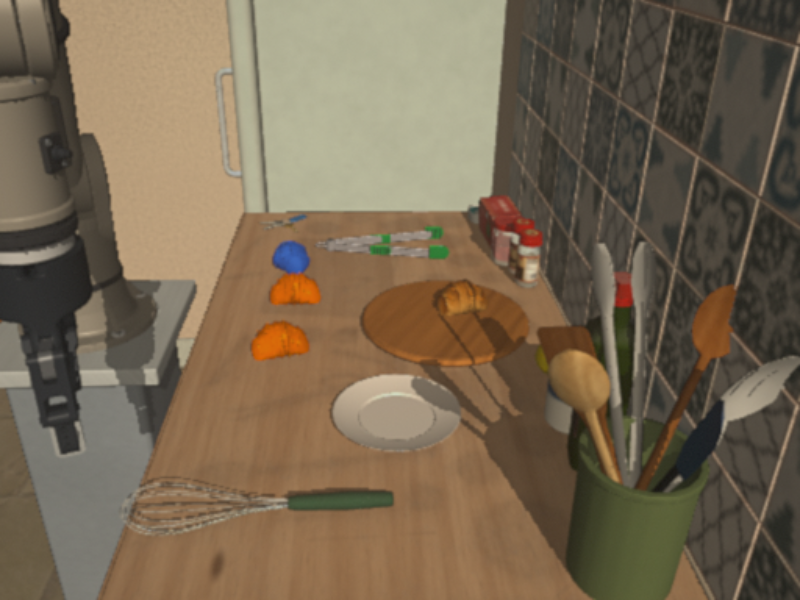

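The top view (800×600) shows the tongs with grips at (219,333) and (255,335), jaws at (212,265) and (272,267), and the hinge at (231,397). The croissant is at (415,260), the plate at (588,342), the lemon at (521,197) and the jam jar at (278,180). The blue and orange croissants in front are decoys. The side view agrees.

```bash
cat > meas.py <<'E'
from h import *
def tongs(c):
    hsv=cv2.cvtColor(c['pixels'],cv2.COLOR_BGR2HSV)
    m=cv2.inRange(hsv,(45,110,50),(80,255,255)); m[:, 250:]=0
    n,l,st,ce=cv2.connectedComponentsWithStats(m)
    for i in range(1,n):
        if st[i,4]<25: continue
        v,u=np.nonzero(l==i); P=world(c,u,v); 
        print('green',st[i,4],ce[i].round(),np.median(P,0).round(1),P.min(0).round(),P.max(0).round(), 'top',np.median(P[P[:,2]>np.percentile(P[:,2],50)],0).round(1))
def croi(c,box):
    u0,v0,u1,v1=box
    u,v=np.meshgrid(np.arange(u0,u1),np.arange(v0,v1));u=u.ravel();v=v.ravel();P=world(c,u,v);return P
E
python3 - <<'E'
from meas import *
c=np.load('top.npz')
tongs(c)
P=croi(c,(240,140,295,195)); Q=P[(P[:,2]>26)&(P[:,2]<90)]
(ce,sz,a)=cv2.minAreaRect(Q[:,:2].astype(np.float32)); print('cro',len(Q),Q.mean(0).round(1),ce,sz,a,Q[:,2].max())
w,V=np.linalg.eigh(np.cov(Q[:,:2].T));print(w,V)
for n,k in((30,1),(40,1),(50,1)):
    q=Q[Q[:,2]>n]; print(n,q.min(0).round(),q.max(0).round())
P=croi(c,(335,180,415,258)); hsv=None
Q=P[(P[:,2]>9)&(P[:,2]<40)]; print('plate',Q.min(0),Q.max(0),cv2.minEnclosingCircle(Q[:,:2].astype(np.float32)),len(Q))
P=world(c,np.array([148,150,146]),np.array([254,254,262]));print('hinge',P.round(1))
for n in('top',):
    im=c['pixels'][130:280,120:300]; cv2.imwrite('pics/crop1.png',cv2.resize(im,(720,600),interpolation=cv2.INTER_CUBIC))
E
```

```text
green 43 [134. 168.] [629.6 344.1  27.7] [609. 341.   8.] [647. 348.  33.] top [625.7 344.9  29.6]
green 49 [174. 170.] [626.6 238.3  26.1] [354.   6.   8.] [ 648.  243. 1110.] top [626.7 239.6  29.2]
green 31 [140. 211.] [517.8 321.9  19.8] [488. 319.  16.] [531. 325.  25.] top [509.6 322.   21.9]
green 42 [162. 214.] [508.7 262.4  20. ] [488. 259.  10.] [530. 266.  26.] top [508.7 262.8  21.6]
cro 638 [638.1  -6.8  54.6] (643.328369140625, -6.165199279785156) (68.44840240478516, 86.23835754394531) 79.27198028564453 71.48158324070803
[263.30813312 468.53210303] [[ 0.29217243 -0.95636566]
 [-0.95636566 -0.29217243]]
30 [600. -43.  30.] [688.  28.  71.]
40 [603. -43.  40.] [685.  28.  71.]
50 [609. -40.  50.] [680.  26.  71.]
plate [ 425.95230985 -391.58811435    9.01289931] [ 603.42131553 -212.73979005   23.45956544] ((515.114501953125, -301.9336853027344), 89.98931884765625) 1960
hinge [[4.037e+02 2.900e+02 2.540e+01]
 [4.040e+02 2.860e+02 2.100e+01]
 [3.840e+02 3.000e+02 3.000e-01]]
```

View pics/crop1.png

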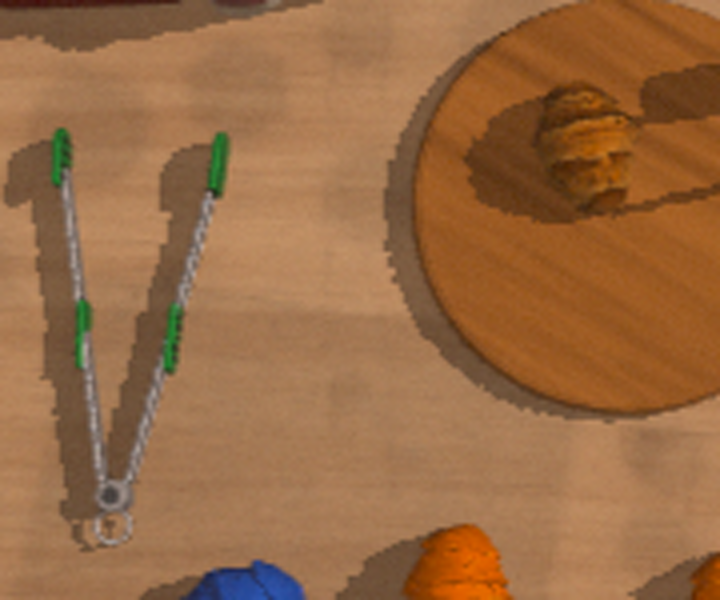

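The crop shows the tongs lying nearly along world x. The croissant's long axis runs from (575,90) to (605,205), tilted a few degrees. Next I'll fit its yaw from both cameras and work out the first moves.

```bash
cat > go.py <<'E'
from h import *
def goto(x,y,z,yaw,state=None):
    s=state or env.state(); w,a,b,_=s['ee_rot']; cur=2*np.degrees(np.arctan2(b,a))
    p=s['eef_pos']; c=np.radians(cur); d=np.array([x,y,z])-p
    dx=d[0]*np.cos(c)+d[1]*np.sin(c); dy=d[0]*np.sin(c)-d[1]*np.cos(c)
    sp=-((yaw-cur+180)%360-180)
    print('t%.2f pos %s yaw %.1f -> cmd %s width %.3f F %.1f'%(s['clock'],p.round(1),cur,(np.array([dx/250,dy/250,-d[2]/250,sp/60])).round(4),s['width'],s['finger_force']))
E
python3 - <<'E'
from meas import *; from go import goto
c=np.load('top.npz'); s=np.load('side.npz')
A=croi(c,(240,140,295,195)); B=croi(s,(265,165,325,210))
out=[]
for n,P in(('t',A),('s',B)):
    Q=P[(P[:,2]>24)&(P[:,2]<90)&(np.abs(P[:,0]-640)<70)&(np.abs(P[:,1]+7)<60)]; out.append(Q); print(n,len(Q),Q.min(0).round(),Q.max(0).round())
Q=np.vstack(out)[:,:2]
for th in range(-20,36,5):
    a=np.radians(th); u=Q@[np.cos(a),np.sin(a)]; v=Q@[-np.sin(a),np.cos(a)]
    mu,mv=(u.min()+u.max())/2,(v.min()+v.max())/2
    print(th,np.ptp(u).round(1),np.ptp(v).round(1),'ctr',(mu*np.cos(a)-mv*np.sin(a)).round(1),(mu*np.sin(a)+mv*np.cos(a)).round(1))
H=np.zeros((600,600,3),np.uint8)
for Q,col in((out[0],(0,200,255)),(out[1],(255,120,0))):
    for x,y,z in Q: cv2.circle(H,(int(300-(y+7)*5),int(300-(x-640)*5)),3,tuple(int(k*(z/75)) for k in col),-1)
cv2.imwrite('pics/cro.png',H)
goto(450,-250,240,0)
E
```

```text
t 641 [600. -43.  25.] [691.  51.  71.]
s 527 [599. -44.  25.] [687.  19.  70.]
-20 99.0 80.2 ctr 638.7 -3.4
-15 96.5 83.4 ctr 641.7 -1.6
-10 93.3 86.9 ctr 644.3 0.3
-5 90.7 91.6 ctr 645.8 1.7
0 91.2 95.6 ctr 645.1 3.4
5 92.3 98.9 ctr 643.5 4.9
10 92.6 101.4 ctr 641.7 6.0
15 92.2 103.2 ctr 639.7 6.9
20 91.3 104.2 ctr 637.5 7.3
25 90.6 104.8 ctr 635.4 7.2
30 90.3 104.7 ctr 633.8 6.9
35 89.2 103.7 ctr 632.3 6.4
t0.10 pos [ 217.7 -611.9  247.4] yaw 19.6 -> cmd [ 1.3607 -1.0521  0.0294  0.3266] width 1.001 F 0.0
```

View pics/cro.png

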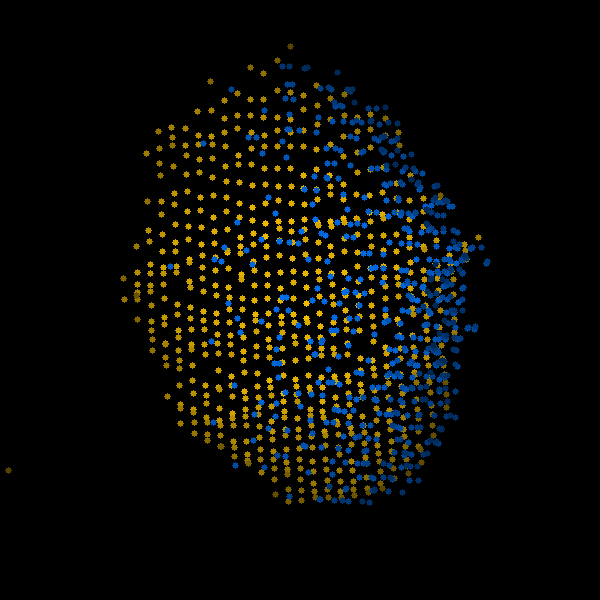

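The merged footprint, seen from above at 5 px/mm, runs from (290,50) to (340,500): about 91 mm long and 71 mm wide, tilted slightly left at the far end. I'll refine the yaw without the outlier while the arm starts moving to the tongs.

play_rows(commands=[0.25,-0.2,0,0.1,1,0.5,-0.4,0,0.2,1,0.7,-0.55,0.02,0.327,1,0.9,-0.7,0.03,0.327,1,0.95,-0.75,0.03,0.327,1])

```text
clock: 0.72
eef_pos: [379.9, -353.5, 240.4]
ee_rot: [-0.0, 1.0, 0.001, -0.0]
wrist_force: [0.7, -0.0, -0.6]
width: 0.995
finger_force: 0.0
```

Run:
```python
from meas import *; from go import goto
c=np.load('top.npz'); s=np.load('side.npz')
L=[]
for P in(croi(c,(240,140,295,195)),croi(s,(265,165,325,210))):
    L.append(P[(P[:,2]>26)&(P[:,2]<90)&(np.abs(P[:,0]-644)<52)&(np.abs(P[:,1]+7)<42)])
Q=np.vstack(L)[:,:2].astype(np.float32)
h=cv2.convexHull(Q); print('ellipse',cv2.fitEllipse(h))
M=cv2.moments(h);print('hull centroid',M['m10']/M['m00'],M['m01']/M['m00'],'axis',np.degrees(.5*np.arctan2(2*M['mu11'],M['mu20']-M['mu02'])))
for th in range(-20,31,5):
    a=np.radians(th); u=Q@[np.cos(a),np.sin(a)]; v=Q@[-np.sin(a),np.cos(a)]
    mu,mv=(u.min()+u.max())/2,(v.min()+v.max())/2
    print(th,np.ptp(u).round(1),np.ptp(v).round(1),'ctr',(mu*np.cos(a)-mv*np.sin(a)).round(1),(mu*np.sin(a)+mv*np.cos(a)).round(1))
goto(509,292.5,150,0); print(env.state()['joints'].round(2))
```

```text
ellipse ((642.9320678710938, -7.888172626495361), (69.98442840576172, 89.98426818847656), 109.5844955444336)
hull centroid 642.9051777314643 -7.670839040006681 axis 17.757713980220128
-20 82.5 76.1 ctr 642.8 -7.1
-15 84.6 73.3 ctr 642.9 -7.1
-10 86.5 71.0 ctr 643.1 -7.5
-5 87.7 72.2 ctr 643.4 -7.8
0 88.5 72.7 ctr 643.7 -8.0
5 89.8 72.9 ctr 643.4 -8.2
10 90.4 72.7 ctr 643.1 -8.3
15 90.3 72.0 ctr 642.8 -8.4
20 90.2 70.8 ctr 642.8 -8.6
25 90.6 69.9 ctr 642.8 -8.7
30 90.3 70.1 ctr 642.5 -8.0
t0.72 pos [ 379.9 -353.5  240.4] yaw 0.1 -> cmd [ 5.1930e-01 -2.5833e+00  3.6170e-01  1.1000e-03] width 0.995 F 0.0
[ 0.71  0.17 -0.05  1.85  0.01  1.12 -0.91]
```

play_rows(commands=[0.1,-0.2,0,0,1,0.2,-0.4,0,0,1,0.3,-0.6,0,0,1,0.36,-0.8,0,0,1,0.4,-1.0,0,0,1])

```text
clock: 1.35
eef_pos: [479.2, -104.4, 240.5]
ee_rot: [-0.0, 1.0, -0.0, -0.0]
wrist_force: [0.6, -0.7, 0.0]
width: 1.0
finger_force: 0.0
```

play_rows(commands=[0.04,-0.2,0,0,1,0.06,-0.4,0,0,1,0.08,-0.6,0,0,1,0.1,-0.8,0,0,1,0.12,-1.0,0,0,1])

```text
clock: 1.98
eef_pos: [508.9, 145.1, 240.5]
ee_rot: [0.0, 1.0, -0.0, -0.0]
wrist_force: [0.2, -0.3, -0.2]
width: 1.0
finger_force: 0.0
```

play_rows(commands=[0,-0.15,0,0,1,0,-0.3,0,0,1,0,-0.45,0.1,0,1,0,-0.55,0.3,0,1,0,-0.58,0.4,0,1])

```text
clock: 2.6
eef_pos: [507.0, 290.0, 137.8]
ee_rot: [0.001, 1.0, 0.001, -0.002]
wrist_force: [-0.4, -0.7, 0.9]
width: 1.002
finger_force: 0.0
```

Run:
```python
from go import *
goto(509,292.5,20,0); print(env.state()['joints'].round(2))
c=grab('top')
from meas import tongs; tongs(c)
cv2.imwrite('pics/t2.png',cv2.resize(c['pixels'][130:280,90:270],(720,600),interpolation=cv2.INTER_CUBIC))
```

```text
t2.60 pos [507.  290.  137.8] yaw 0.1 -> cmd [ 0.008  -0.0098  0.4712  0.0025] width 1.002 F 0.0
[-0.2   0.43 -0.5   1.8   0.24  0.98 -2.36]
green 46 [134. 168.] [629.5 344.   26.9] [609. 342.   4.] [647. 349.  34.] top [628.9 346.   28.8]
green 49 [174. 171.] [625.6 238.5  27.5] [609. 236.   2.] [647. 249.  34.] top [622.6 240.1  29.7]
green 29 [162. 217.] [502.  262.7  19.1] [488. 260.  12.] [517. 266.  25.] top [503.6 262.9  20.9]
```

View pics/t2.png

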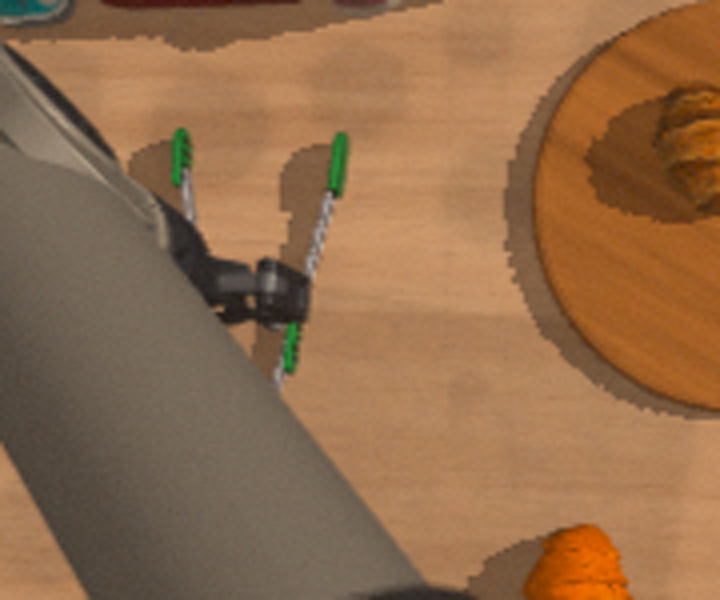

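The gripper hovers over the tongs' grip plates, with one plate visible at (290,350) and the jaws at (180,155) and (338,165). Lining up and lowering now.

play_rows(commands=[0,0,0.1,0,1,0,0,0.2,0,1,0,0,0.3,0,1,0,0,0.3,0,1,0,0,0.3,0,1])

```text
clock: 3.28
eef_pos: [509.9, 289.0, 66.9]
ee_rot: [-0.0, 1.0, -0.001, 0.001]
wrist_force: [0.2, 0.8, -0.5]
width: 0.997
finger_force: 0.0
```

Run:
```python
from go import *
goto(509,292.5,20,0)
```

```text
t3.27 pos [509.9 289.   66.9] yaw -0.1 -> cmd [-0.0036 -0.0141  0.1875 -0.001 ] width 0.997 F 0.0
```

play_rows(commands=[-0.004,-0.014,0.06,0,1,-0.004,-0.014,0.12,0,1,-0.004,-0.014,0.17,0,1,-0.004,-0.014,0.19,0,1,-0.004,-0.014,0.19,0,1])

```text
clock: 3.9
eef_pos: [507.9, 292.1, 17.7]
ee_rot: [0.0, 1.0, -0.0, -0.0]
wrist_force: [0.5, -0.4, 0.5]
width: 1.0
finger_force: 0.0
```

play_rows(commands=[0,0,0,0,0.7,0,0,0,0,0.55,0,0,0,0,0.45,0,0,0,0,0.41,0,0,0,0,0.41], squeeze=30)

```text
clock: 4.53
eef_pos: [509.1, 293.2, 19.9]
ee_rot: [-0.001, 1.0, -0.0, 0.001]
wrist_force: [-2.9, -0.8, 6.7]
width: 0.707
finger_force: 8.3
```

Run:
```python
from meas import *
from go import *
goto(509,292.5,20,0); print(env.state()['wrist_force'])
tongs(grab('top'))
```

```text
t4.53 pos [509.1 293.2  19.9] yaw -0.0 -> cmd [-0.0004  0.0026 -0.0004 -0.0002] width 0.707 F 8.3
[-2.9175526  -0.7721282   6.67273937]
green 46 [137. 168.] [631.  338.1  26.5] [609. 336.   3.] [647. 350.  33.] top [623.4 338.7  28.9]
green 47 [173. 170.] [627.3 242.4  26.2] [609. 240.  14.] [647. 247.  32.] top [626.4 243.5  28.7]
```

Plates are held at 60 mm with the jaws still open. Lifting.

play_rows(commands=[0,0,-0.02,0,0.41,0,0,-0.06,0,0.41,0,0,-0.12,0,0.41,0,0,-0.2,0,0.41,0,0,-0.28,0,0.41])

```text
clock: 5.2
eef_pos: [508.4, 292.4, 90.1]
ee_rot: [-0.0, 1.0, -0.0, 0.0]
wrist_force: [-0.8, 0.7, -0.5]
width: 0.703
finger_force: 5.9
```

play_rows(commands=[0,0,-0.08,0,0.41,0,0,-0.14,0,0.41,0,0,-0.16,0,0.41,0,0,-0.16,0,0.41,0,0,-0.16,0,0.41])

```text
clock: 5.82
eef_pos: [507.7, 291.8, 127.4]
ee_rot: [0.0, 1.0, -0.0, -0.001]
wrist_force: [-0.1, 0.1, -0.4]
width: 0.71
finger_force: 5.9
```

Run:
```python
from meas import *
from go import *
th=np.radians(15)
goto(643-125*np.cos(th),-8-125*np.sin(th),130,15); print(env.state()['wrist_force'])
tongs(grab('top'))
c=grab('side'); cv2.imwrite('pics/s3.png',cv2.resize(c['pixels'][110:230,190:350],(800,600),interpolation=cv2.INTER_CUBIC))
```

```text
t5.83 pos [507.7 291.8 127.4] yaw -0.0 -> cmd [ 0.0591  1.3288 -0.0104 -0.2505] width 0.710 F 5.9
[-0.1271011   0.1382056  -0.39889713]
green 54 [125. 157.] [628.7 336.  133.7] [608. 334. 119.] [645. 340. 140.] top [625.6 336.5 136.4]
green 63 [164. 160.] [625.8 240.8 134.1] [608. 239. 118.] [645. 245. 139.] top [623.7 242.  136. ]
```

View pics/s3.png

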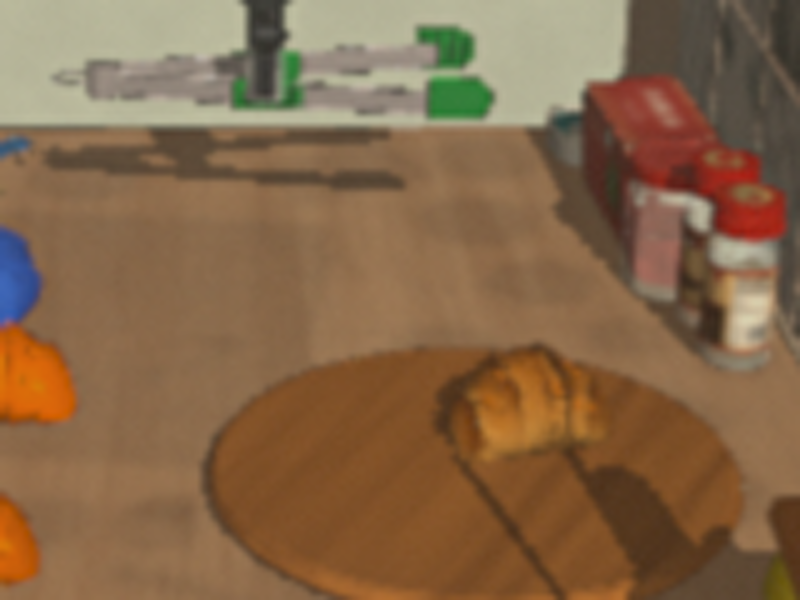

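The side view shows the tongs level in the gripper, jaws open at (445,45) and (460,97), about 108 mm up. The croissant is undisturbed at (530,405). Carrying them over to it.

play_rows(commands=[0.0,0.1,0,-0.05,0.41,0.02,0.27,0,-0.1,0.41,0.03,0.45,0,-0.15,0.41,0.05,0.63,0,-0.2,0.41,0.06,0.8,0,-0.25,0.41])

```text
clock: 6.55
eef_pos: [523.0, 90.5, 127.9]
ee_rot: [0.0, 0.991, 0.131, -0.0]
wrist_force: [-0.7, 0.3, -1.0]
width: 0.705
finger_force: 5.9
```

Run:
```python
from go import *
goto(526,-39,125,16)
```

```text
t6.55 pos [523.   90.5 127.9] yaw 15.0 -> cmd [-0.1228  0.5035  0.0116 -0.0159] width 0.705 F 5.9
```

play_rows(commands=[-0.04,0.15,0,-0.01,0.41,-0.08,0.3,0,-0.016,0.41,-0.11,0.43,0,-0.016,0.41,-0.123,0.5,0,-0.016,0.41,-0.123,0.503,0,-0.016,0.41])

```text
clock: 7.18
eef_pos: [525.8, -38.0, 128.0]
ee_rot: [-0.0, 0.991, 0.137, -0.0]
wrist_force: [-0.4, 1.0, -1.1]
width: 0.708
finger_force: 5.9
```

Run:
```python
from meas import *
from go import *
goto(526,-39,125,16)
c=grab('top')
hsv=cv2.cvtColor(c['pixels'],cv2.COLOR_BGR2HSV)
m=cv2.inRange(hsv,(45,110,50),(80,255,255)); m[:,400:]=0
n,l,st,ce=cv2.connectedComponentsWithStats(m)
for i in range(1,n):
    if st[i,4]<20: continue
    v,u=np.nonzero(l==i);P=world(c,u,v);P=P[P[:,2]<200]; T=P[P[:,2]>P[:,2].max()-8]
    print(st[i,4],ce[i].round(),np.median(T,0).round(1),P.min(0).round(),P.max(0).round())
cv2.imwrite('pics/t4.png',cv2.resize(c['pixels'][100:235,180:360],(800,600),interpolation=cv2.INTER_CUBIC))
```

```text
t7.17 pos [525.8 -38.  128. ] yaw 15.8 -> cmd [-0.0005  0.0042  0.0121 -0.0033] width 0.708 F 5.9
31 [248. 161.] [625.8  38.6 136.8] [611.  33. 129.] [647.  44. 139.]
```

View pics/t4.png

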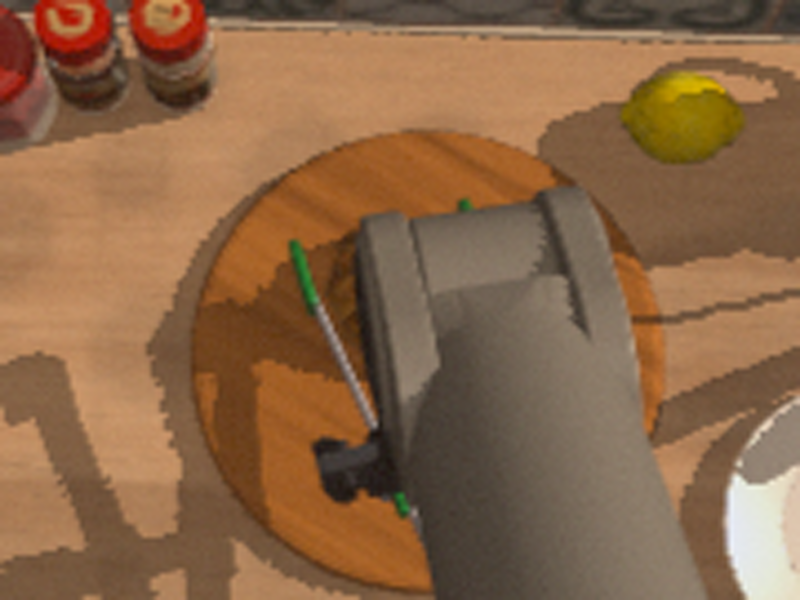

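The left jaw at crop (305,275) sits beside the croissant's left edge at (345,270). It measures (629,39), which matches the tool pose and puts the jaw midpoint at about (643,-7). The right jaw tip shows at (465,205). I'll open slightly and descend.

play_rows(commands=[0,0.006,0.05,0,0.45,0,0.006,0.1,0,0.45,0,0.006,0.15,0,0.45,0,0.006,0.18,0,0.45,0,0.006,0.2,0,0.45])

```text
clock: 7.85
eef_pos: [526.1, -38.4, 77.6]
ee_rot: [-0.0, 0.99, 0.139, -0.0]
wrist_force: [0.7, -0.4, -1.5]
width: 0.727
finger_force: 5.7
```

play_rows(commands=[0,0,0.02,0,0.45,0,0,0.045,0,0.45,0,0,0.07,0,0.45,0,0,0.095,0,0.45,0,0,0.115,0,0.45])

```text
clock: 8.48
eef_pos: [526.1, -38.6, 49.1]
ee_rot: [0.0, 0.99, 0.139, -0.0]
wrist_force: [-0.5, 0.5, -0.8]
width: 0.724
finger_force: 5.7
```

Run:
```python
from meas import *
from go import *
goto(526,-39.5,49,16); print(env.state()['wrist_force'])
c=grab('side')
cv2.imwrite('pics/s5.png',cv2.resize(c['pixels'][140:240,220:360],(800,571),interpolation=cv2.INTER_CUBIC))
```

```text
t8.47 pos [526.1 -38.6  49.1] yaw 15.9 -> cmd [-0.0014  0.0032  0.0003 -0.0012] width 0.724 F 5.7
[-0.47031521  0.48504846 -0.82478415]
```

View pics/s5.png

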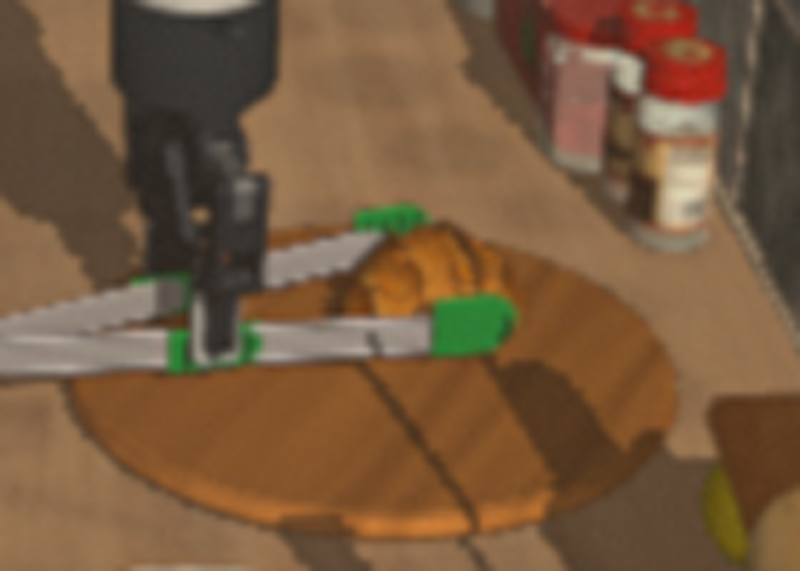

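The jaws straddle the croissant: near jaw (475,325), far jaw (392,217). Closing.

play_rows(commands=[0,0,0,0,0.38,0,0,0,0,0.31,0,0,0,0,0.25,0,0,0,0,0.2,0,0,0,0,0.15], squeeze=30)

```text
clock: 9.15
eef_pos: [526.4, -38.7, 49.7]
ee_rot: [0.0, 0.99, 0.139, 0.0]
wrist_force: [0.5, -0.1, -1.1]
width: 0.602
finger_force: 31.3
```

play_rows(commands=[0,0,0,0,0.1,0,0,0,0,0.05,0,0,0,0,0.0,0,0,0,0,0.0,0,0,0,0,0.0])

```text
clock: 9.78
eef_pos: [526.4, -38.6, 49.6]
ee_rot: [0.0, 0.99, 0.138, 0.0]
wrist_force: [-0.4, -1.0, -0.1]
width: 0.595
finger_force: 31.3
```

play_rows(commands=[0,0,-0.02,0,0,0,0,-0.06,0,0,0,0,-0.12,0,0,0,0,-0.2,0,0,0,0,-0.28,0,0])

```text
clock: 10.4
eef_pos: [526.3, -38.5, 121.1]
ee_rot: [0.0, 0.99, 0.139, 0.0]
wrist_force: [0.2, -0.4, -1.6]
width: 0.594
finger_force: 31.6
```

play_rows(commands=[0,0,-0.06,0,0,0,0,-0.1,0,0,0,0,-0.1,0,0,0,0,-0.1,0,0,0,0,-0.1,0,0])

```text
clock: 11.02
eef_pos: [525.7, -38.6, 143.8]
ee_rot: [-0.0, 0.99, 0.139, -0.001]
wrist_force: [-0.6, -0.3, -1.4]
width: 0.599
finger_force: 31.6
```

Run:
```python
from go import *
goto(398,-333,145,16)
c=grab('side')
cv2.imwrite('pics/s6.png',cv2.resize(c['pixels'][80:240,180:404],(800,571),interpolation=cv2.INTER_CUBIC))
```

```text
t11.03 pos [525.7 -38.6 143.8] yaw 15.9 -> cmd [-0.8143  0.9922 -0.0049 -0.0011] width 0.599 F 31.6
```

View pics/s6.png

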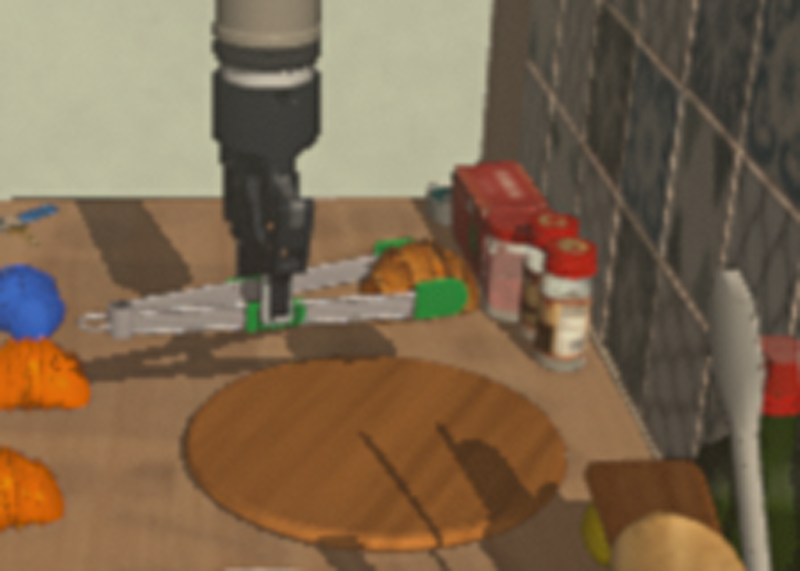

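The croissant at (415,270) is held level between the jaws, clear of the board. Carrying it gently over the plate.

play_rows(commands=[-0.03,0.04,0,0,0,-0.1,0.12,0,0,0,-0.18,0.22,0,0,0,-0.27,0.33,0,0,0,-0.36,0.44,0,0,0])

```text
clock: 11.7
eef_pos: [468.8, -171.0, 144.5]
ee_rot: [0.0, 0.99, 0.138, -0.0]
wrist_force: [0.8, 0.9, -3.0]
width: 0.595
finger_force: 31.6
```

play_rows(commands=[-0.09,0.11,0,0,0,-0.18,0.22,0,0,0,-0.27,0.33,0,0,0,-0.35,0.43,0,0,0,-0.41,0.5,0,0,0])

```text
clock: 12.32
eef_pos: [403.8, -319.7, 144.4]
ee_rot: [0.0, 0.991, 0.137, -0.0]
wrist_force: [0.1, -0.7, -3.2]
width: 0.598
finger_force: 31.6
```

play_rows(commands=[-0.03,0.04,0,0,0,-0.04,0.05,0,0,0,-0.04,0.05,0,0,0,-0.04,0.05,0,0,0,-0.04,0.05,0,0,0])

```text
clock: 12.95
eef_pos: [399.9, -331.5, 144.6]
ee_rot: [-0.0, 0.99, 0.139, 0.0]
wrist_force: [-0.2, -0.7, -1.4]
width: 0.601
finger_force: 31.6
```

Run:
```python
from meas import *
from go import *
goto(398,-333,145,16)
c=grab('top'); cv2.imwrite('pics/t7.png',cv2.resize(c['pixels'],(800,600)))
c=grab('side'); v,u=np.mgrid[0:384,0:512]; v=v.ravel();u=u.ravel();P=world(c,u,v)
h=cv2.cvtColor(c['pixels'],cv2.COLOR_BGR2HSV).reshape(-1,3)
k=(h[:,0]<25)&(h[:,1]>100)&(P[:,2]>95)&(P[:,2]<185)&(abs(P[:,0]-515)<90)&(abs(P[:,1]+302)<90)
Q=P[k];print(len(Q),Q.min(0).round(),Q.max(0).round(),Q.mean(0).round())
```

```text
t12.95 pos [ 399.9 -331.5  144.6] yaw 16.0 -> cmd [-0.0089  0.0038 -0.0015  0.0001] width 0.601 F 31.6
645 [ 472. -342.  111.] [ 562. -265.  164.] [ 516. -310.  146.]
```

View pics/t7.png

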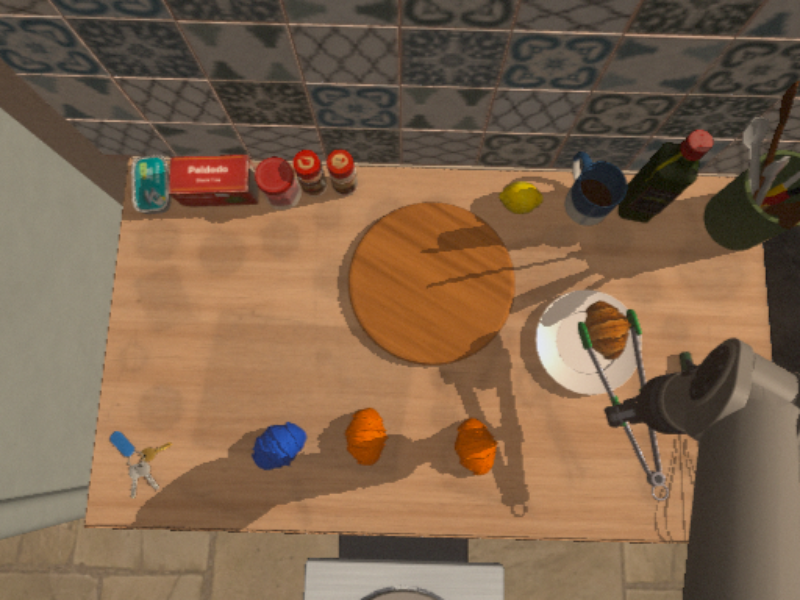

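The croissant at (606,330) is held over the plate. It measures (517,-304) with its underside near 111 mm, against a plate centre of (515,-302). The plate, lemon and jar are unmoved, so I'm handing in.

```bash
python3 -c "
from plant import env
print(env.close_job())"
```

```text
the job is handed in; nothing more can be done
None
```

The job is handed in: the tongs hold the croissant still over the middle of the plate, with its underside about 11 cm above the worktop (roughly 9 cm above the plate) and the plate, lemon and jam jar where they were; the hand-in returned no verdict.

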